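Recharge the magazine of a filter tester

TASK

Recharge the filter tester: lift the yellow-knobbed feed lever on its blue head all the way up, then load every bronze filter element standing on the bench end to end into the clear tube magazine. With all of them resting in the tube, swing the red-knobbed retainer arm over the mouth until it lies fully down in its catch, and only then press the feed lever fully down again. Leave the jar, beaker, wrench and carton where they are.

Things in the scene. Friction and masses are not known exactly. Their poses are not given: they have to be found in the camera images.
- tester: Filter tester fixed to the bench, position and yaw vary. Origin on the tube's axis at bench height, z up. Grey base plate, x -65 to 65, y -180 to 120 mm, 18 mm thick, carrying along its y axis: hinge post of the retainer arm (y +55 mm, 62 to 48, 157 tall), clear upright tube (y 0), catch post (y -36, top of its cheeks 170 mm up), blue feed head (50 mm cube, y -60 to -110, top at 68 mm)
- tube_mouth (a point): centre of the tube's top rim, 160 mm above the bench; axes those of the tester. The clear tube has inner diameter 41 mm, outer 49 mm; its last 12 mm flare to a mouth of inner diameter 51, outer 59 mm. It holds four elements end to end; let go with its lower end in the mouth, an element drops freely down the tube
- tube_floor (a point): centre of the tube's inner floor, 24 mm above the bench
- retainer (a joint): angle of the retainer arm, a steel strap 14 mm wide, 7 mm thick, ending in a red ball; hinge axis level, along the tester's x. 0 = closed: level across the tube mouth, pointing to the tester's -y, between the catch's cheeks, at a stop; pi/2 = straight up; starts folded back from the tube at 2.35 to 2.7 (stop at 2.75). Stiff (0.13 N m): stays wherever it is left
- retainer_knob (a point): centre of the red ball, 22 mm diameter, at the arm's end, 118 mm from the hinge axis; can be pinched from above with the fingers either side along the tester's x axis, and turns between them. Closed, it is 63 mm from the tube's axis on the tester's -y side, 166 mm above the bench, with free space around it
- retainer_hinge (a point): point on the retainer arm's hinge axis: 55 mm from the tube's axis on the tester's +y side, 166 mm above the bench
- feed_lever (a joint): angle of the feed lever on the blue head: a 9 mm rod pointing to the tester's -y with a yellow ball at its end; pivot axis level, along the tester's x. 0 = fully down (0.35 rad below level), 0.9 = fully up (0.55 rad above level); a stop at each end; stiff (0.09 N m), stays where it is left; starts at 0 to 0.12
- lever_knob (a point): centre of the yellow ball, 20 mm diameter, at the lever's end, 65 mm from the pivot axis; 58 mm above the bench when down, 114 mm when up; can be pinched from above with the fingers either side along the tester's x axis
- lever_pivot (a point): point on the lever's pivot axis, 80 mm above the bench, 100 mm from the tube's axis on the tester's -y side
- element1: bronze filter element: solid cylinder 36 mm diameter, 30 mm tall, 0.12 kg, standing upright on the bench (either end may go first; its top shows a dark round inset). Origin: centre of its underside, z along its axis. Two to four of the five are present
- element1_center (a point): centre of element1, 15 mm above its underside
- element2: bronze filter element: solid cylinder 36 mm diameter, 30 mm tall, 0.12 kg, standing upright on the bench (either end may go first; its top shows a dark round inset). Origin: centre of its underside, z along its axis. Two to four of the five are present
- element2_center (a point): centre of element2, 15 mm above its underside
- element3: bronze filter element: solid cylinder 36 mm diameter, 30 mm tall, 0.12 kg, standing upright on the bench (either end may go first; its top shows a dark round inset). Origin: centre of its underside, z along its axis. Two to four of the five are present
- element3_center (a point): centre of element3, 15 mm above its underside
- element4: bronze filter element: solid cylinder 36 mm diameter, 30 mm tall, 0.12 kg, standing upright on the bench (either end may go first; its top shows a dark round inset). Origin: centre of its underside, z along its axis. Two to four of the five are present
- element4_center (a point): centre of element4, 15 mm above its underside
- element5: bronze filter element: solid cylinder 36 mm diameter, 30 mm tall, 0.12 kg, standing upright on the bench (either end may go first; its top shows a dark round inset). Origin: centre of its underside, z along its axis. Two to four of the five are present
- element5_center (a point): centre of element5, 15 mm above its underside
- bottle: bystander, not to be disturbed: white plastic jar with a blue cap, 52 mm diameter, 120 mm tall; origin at the middle of its underside
- beaker: bystander, not to be disturbed: white ceramic beaker, 66 mm across the rim, 85 mm tall; origin at the middle of its underside
- wrench: bystander, not to be disturbed: steel wrench lying flat, 150 mm long; origin at the underside, near its middle
- carton: bystander, not to be disturbed: small cardboard carton, 70 x 100 x 50 mm; origin at the middle of its underside
Things that resemble listed ones, but are neither listed nor needed, are in the scene too. What is shaped like the element4 but purple or turquoise is not meant. What is shaped like the element1 but pink or purple is not meant.

How it is judged:
By the outcome, as a careful person would: the job done as asked, in the order asked, and still so for the second after the job is handed in, with the robot touching nothing.
Of element1, element2, element3, element4, element5 only 2 to 4 are there at a start; the rules pass over those that are not, and their reading is None.
At some moment in a run one of element1, element2, element3, element4, element5 may be knocked a few centimetres aside while the robot is not near it.
It also fails if it takes over 210 s, if anything falls off the work surface, if the arm or the gripper's body presses on something with over 40 N, if the wrist force passes 120 N, or if a joint passes its speed limit or range.

ROBOT

A 6-joint arm with a two-finger parallel gripper is mounted at the origin on the work surface. World frame = base frame: x ahead of the robot, y to its left, z up, the work surface at z = 0. Lengths are in m, angles in rad, forces in N, time in s.
With the tool pointing down it reaches from about 0.25 to 0.85 m from the base axis. Payload 12.5 kg.
Tool frame: the origin (TCP) lies midway between the tips of the shut fingers; the grasp point (between the pads) lies 19 mm behind it; y points along the fingers, z is the direction in which the jaws open and shut, and the axes are right-handed (so a half turn about y gives the same grasp; the last joint's range is limited). The gripper opens to 93 mm and grips with 3 to 60 N. Pads are 15 mm wide; open, the fingers measure 128 mm over their backs; the gripper's body (75 mm by 188 mm) begins 65 mm behind the grasp point.
Start: joints at [-0.085, 0.351, 1.652, -0, 1.139, -0.085], TCP at [0.55, 0, 0.219] pointing down, gripper open.
Joint ranges: [-2.75, 2.75], [-0.79, 2.1], [0.01, 2.65], [-1.57, 4.71], [0.07, 3.14], [-2.87, 2.87]. Speed limits (rad/s): [2.22, 2.22, 2.79, 3.14, 3.14, 3.14].

INTERFACE

Orientations are given as a unit quaternion [w, x, y, z].
In Python, from bench import get_state, get_image, camera_info, hand_in gives the robot as it stands.
- The arm moves only by the tool drive_tool, never from a script. Its argument "motion" is a list that holds one entry, the list of rows, each a list of 6 numbers: the shift along the tool's x, y, z scaled (see below), then the turn, a rotation vector about the tool's x, y, z scaled (see below). A call has 1 to 12 rows; each row is the pose to reach, as a shift and turn from the pose measured when the call began, along the tool's axes at that moment, turning the shorter way round; what a row does not reach only later rows make up. The controller multiplies each number of a shift by 75 cm and each number of a turn by 180 degrees. A row lasts 1/10 s, in which the tool goes at most 50 mm and 8.59 degrees, less where a joint would pass 70% of its speed; a pose out of reach is approached as far as the arm can. A call with a number of a shift or a turn outside -1 to 1 is refused whole. A call with a gripper value outside its range is refused whole. "gripper" is the opening, from 0 (shut) to 1 (fully open), set as the call begins (left out, the last holds). The fingers move at their own pace and stop on an object; the grip force is fixed at half the most. Time passes only in rows, so rows that repeat a pose let the fingers close. It gives the time, the measured TCP pose, the force and the opening at its end, in the units of the state.
- get_state(): the state, without advancing time (a new reading comes with each control period).
- get_image(name): name is "scene" or "side" or "wrist"; returns the picture (420x560x3 uint8, red, green, blue); there is no depth.
- camera_info(name): a dict with "vfov" (degrees; the focal length in pixels is half the picture's height over the tangent of half this angle, whatever the lens; pixels are square), "cx", "cy" (the principal point, pixels), "R" (3x3) and "t" (3): a world point X has camera coordinates R X + t; the wrist camera has in their place "tool_from_camera" (4x4, takes a point from camera to tool coordinates, whose origin is the TCP and whose axes are the tool frame's). Camera axes: x right, y down, z forward; pixel columns grow to the right and rows downward; lengths in m; the calibration is good to about 2 mm. A picture is of the moment at which its call begins: read the wrist's pose just before it. camera_info takes no time and is no camera call.
- hand_in(): hands the job in, once; it reports no verdict.
The state is a dict: "time": time; "q": joint angles; "dq": joint speeds; "effort": joint torques, N m; "ee_pos": TCP position; "tcp_rot": TCP orientation; "contact_force": force on the tool from outside, world axes, zero at the start; "wrist_torque": the same for the moment, N m; "width": finger opening in m.
Only numpy, scipy, OpenCV 4.12 (cv2) and the standard library are available. Lean on these libraries where they do the work, as an engineer would, in place of code of your own. Each camera call takes 0.05 s, during which the arm holds its last target.

## Working session

There is one attempt and no reset: what is moved stays moved. The work goes in short steps, Python scripts to look and compute and a tool call to move; the robot and the scene stay as the last step left them, time stands still between calls to the robot, and variables do not carry over. Pictures are saved under pics/ and viewed, and the job is handed in when it is done.

Besides the shell and the picture viewer there is one more tool, called after "Call:" as a command line: name --argument value ..., lists and objects as JSON in quotes. drive_tool: Moves the arm, as the interface text tells. Shifts and turns lie within -1 to 1; 1 stands for 75 cm of shift or 180 degrees of turn. Its arguments: {"type":"object","properties":{"motion":{"type":"array"},"gripper":{"type":"number"}},"required":["motion"]}

```bash
ls; mkdir -p pics; python3 - <<'E'
from bench import *
import cv2
s=get_state();print(s)
for n in ["scene","side","wrist"]:
    im=get_image(n);cv2.imwrite(f"pics/a_{n}.png",im[:,:,::-1]);print(n,camera_info(n))
E
```

```text
pics
{'time': 0.0, 'q': array([-8.46188723e-02,  3.51257688e-01,  1.65243383e+00,  2.78298079e-05,
        1.13908756e+00, -8.46122395e-02]), 'dq': array([ 1.64906763e-03,  5.11593416e-04, -4.74190986e-04,  6.35275312e-04,
       -3.94763383e-04,  8.49292072e-05]), 'effort': array([ 1.41757551e-03, -4.97321892e+01, -2.85254824e+01,  6.99741254e-02,
        2.57699919e-02, -1.73020858e-04]), 'ee_pos': array([5.49652905e-01, 5.16775870e-05, 2.18085978e-01]), 'tcp_rot': array([ 0.49973169, -0.50025899,  0.50033086, -0.49967811]), 'contact_force': array([ 0.58274385,  0.12461542, -0.05778334]), 'wrist_torque': array([-0.04068025, -0.0516362 , -0.01502902]), 'width': 0.09331080532688765}
scene {'vfov': 46.1112756965099, 'cx': 280.53176436356335, 'cy': 201.22411020255092, 'R': array([[ 0.69377988,  0.72015594,  0.00670138],
       [ 0.56004446, -0.53363564, -0.63370594],
       [-0.452791  ,  0.4434055 , -0.77354501]]), 't': array([-0.34728841, -0.31471894,  1.62589187])}
side {'vfov': 49.37403928981854, 'cx': 282.3037087998879, 'cy': 203.20365488969856, 'R': array([[ 0.99801044, -0.06253497, -0.00803356],
       [-0.04749681, -0.66191117, -0.74807597],
       [ 0.0414634 ,  0.7469692 , -0.66356447]]), 't': array([-0.62660363,  0.05661813,  1.1783894 ])}
wrist {'vfov': 59.0731803442806, 'cx': 275.41197349949164, 'cy': 205.75630542011348, 'tool_from_camera': array([[ 1.36900096e-03,  9.70811574e-01,  2.39839560e-01,
        -6.58845876e-02],
       [ 8.55509399e-05, -2.39839897e-01,  9.70812452e-01,
        -1.67306200e-01],
       [ 9.99999059e-01, -1.30852468e-03, -4.11394893e-04,
        -9.22152914e-05],
       [ 0.00000000e+00,  0.00000000e+00,  0.00000000e+00,
         1.00000000e+00]])}
```

View pics/a_scene.png

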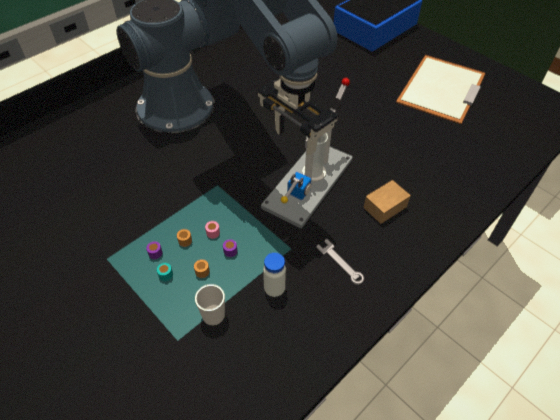

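View pics/a_side.png

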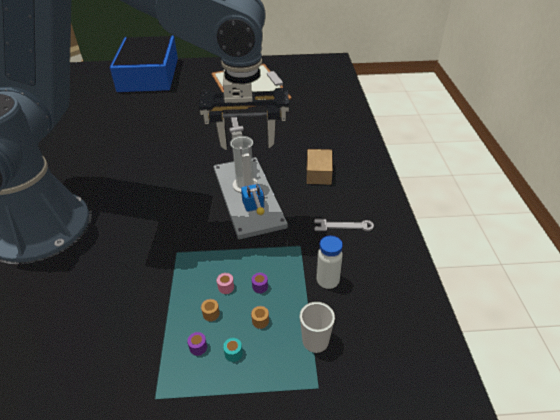

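View pics/a_wrist.png

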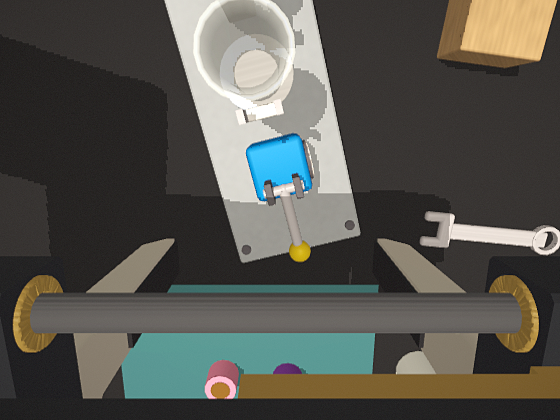

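The scene shows two bronze elements on the teal mat: scene view (184,236) and (202,268), side view (210,309) and (260,316). The tester's -y end points away from the robot's shadow, with the yellow knob at wrist (300,250).

```bash
cat > h.py <<'E'
import numpy as np, cv2
from bench import *
from scipy.spatial.transform import Rotation as Rn
def f(ci): return 210/np.tan(np.radians(ci["vfov"])/2)
def cam(name,s=None):
    ci=camera_info(name)
    if name=="wrist":
        s=s or get_state(); w,x,y,z=s["tcp_rot"]; Rt=Rn.from_quat([x,y,z,w]).as_matrix()
        T=ci["tool_from_camera"]; Rwc=Rt@T[:3,:3]; C=Rt@T[:3,3]+s["ee_pos"]
    else: Rwc=ci["R"].T; C=-Rwc@ci["t"]
    return ci,Rwc,C
def ray(c,uv):
    ci,R,C=c; d=R@np.array([(uv[0]-ci["cx"])/f(ci),(uv[1]-ci["cy"])/f(ci),1.]); return C,d/np.linalg.norm(d)
def onz(c,uv,z):
    C,d=ray(c,uv); return C+d*(z-C[2])/d[2]
def proj(c,X):
    ci,R,C=c; p=R.T@(np.asarray(X,float)-C); return np.array([ci["cx"]+f(ci)*p[0]/p[2],ci["cy"]+f(ci)*p[1]/p[2]])
def tri(rs):
    A=0;b=0
    for C,d in rs:
        P=np.eye(3)-np.outer(d,d); A=A+P; b=b+P@C
    return np.linalg.solve(A,b)
def hsv(im): return cv2.cvtColor(im,cv2.COLOR_RGB2HSV)
def blobs(im,lo,hi,amin=15):
    m=cv2.inRange(hsv(im),np.array(lo),np.array(hi)); n,l,st,ce=cv2.connectedComponentsWithStats(m)
    return [(ce[i].round(1).tolist(),int(st[i,4]),st[i,:4].tolist()) for i in range(1,n) if st[i,4]>=amin]
def grab(name,tag):
    s=get_state(); im=get_image(name); cv2.imwrite(f"pics/{tag}.png",im[:,:,::-1]); return s,im,cam(name,s)
def tool(s,v):  # world vector -> scaled tool shift
    w,x,y,z=s["tcp_rot"]; return Rn.from_quat([x,y,z,w]).as_matrix().T@np.asarray(v)/.75
E
python3 - <<'E'
from h import *
cs={n:cam(n) for n in ["scene","side","wrist"]}
im={n:cv2.imread(f"pics/a_{n}.png")[:,:,::-1].copy() for n in cs}
for n in cs:
    print(n,"yellow",blobs(im[n],(22,150,80),(32,255,255),8))
    print(n,"orange",blobs(im[n],(6,130,80),(19,255,255),20))
    print(n,"red",blobs(im[n],(0,180,80),(4,255,255),8)[:6])
    print(n,"blue",blobs(im[n],(98,180,80),(115,255,255),60))
w=cs["wrist"]
for p in [(243,262),(360,236),(165,0),(313,0)]: print(p,onz(w,p,.018))
E
```

```text
scene yellow [([284.0, 199.1], 34, [281, 196, 7, 7])]
scene orange [([436.5, 92.6], 612, [396, 55, 89, 69]), ([387.8, 198.6], 953, [366, 180, 45, 42]), ([211.4, 225.8], 35, [208, 223, 8, 6]), ([183.8, 237.2], 181, [177, 230, 14, 16]), ([229.2, 244.4], 33, [226, 242, 7, 6]), ([153.0, 246.4], 33, [150, 244, 7, 6]), ([201.1, 267.8], 198, [194, 260, 15, 17]), ([163.5, 268.3], 36, [160, 266, 8, 6])]
scene red [([345.5, 80.7], 46, [342, 77, 8, 8])]
scene blue [([379.3, 23.9], 1360, [335, 0, 87, 50]), ([300.5, 186.0], 211, [292, 173, 19, 26]), ([274.1, 262.0], 305, [264, 253, 21, 19])]
side yellow [([259.9, 210.5], 37, [257, 208, 7, 6])]
side orange [([486.5, 147.8], 2233, [355, 63, 205, 187]), ([217.0, 81.2], 51, [212, 72, 11, 20]), ([259.0, 278.3], 43, [255, 275, 9, 7]), ([224.6, 278.6], 42, [221, 276, 8, 6]), ([209.8, 309.6], 284, [202, 300, 17, 21]), ([259.7, 316.8], 290, [252, 307, 16, 21]), ([195.9, 339.3], 63, [192, 335, 9, 9]), ([231.8, 345.2], 67, [227, 341, 10, 9])]
side red []
side blue [([145.3, 73.0], 1779, [110, 36, 67, 56]), ([248.0, 200.1], 194, [242, 187, 15, 24]), ([330.5,
[... 159 characters left out ...]
0], 21, [524, 59, 14, 3]), ([48.8, 283.1], 155, [37, 275, 26, 18]), ([514.6, 287.6], 228, [502, 275, 27, 29]), ([495.9, 286.7], 80, [489, 277, 15, 16]), ([28.1, 318.7], 397, [19, 280, 20, 70]), ([521.8, 330.7], 355, [507, 303, 27, 49]), ([50.0, 336.6], 46, [45, 333, 11, 10]), ([501.9, 338.4], 51, [496, 333, 11, 14]), ([39.8, 345.0], 29, [37, 338, 6, 14]), ([406.6, 385.7], 7261, [238, 366, 322, 33]), ([219.8, 390.3], 242, [211, 383, 19, 16])]
wrist red []
wrist blue [([277.6, 162.2], 2632, [246, 134, 66, 67])]
(243, 262) [ 0.51481518 -0.08631443  0.018     ]
(360, 236) [ 0.63741815 -0.0574398   0.018     ]
(165, 0) [0.4503651  0.16568674 0.018     ]
(313, 0) [0.58333759 0.16546136 0.018     ]
```

```bash
python3 - <<'E'
import cv2
a=cv2.imread("pics/a_scene.png")[130:330,90:370];cv2.imwrite("pics/b1.png",cv2.resize(a,None,fx=2.8,fy=2.8,interpolation=2))
a=cv2.imread("pics/a_side.png")[60:260,160:400];cv2.imwrite("pics/b2.png",cv2.resize(a,None,fx=3,fy=3,interpolation=2))
E
```

```text
(no output)
```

View pics/b1.png

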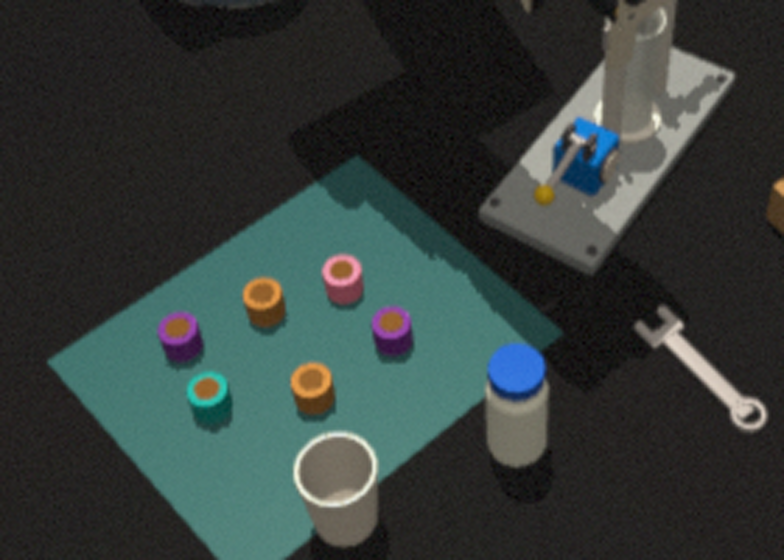

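View pics/b2.png

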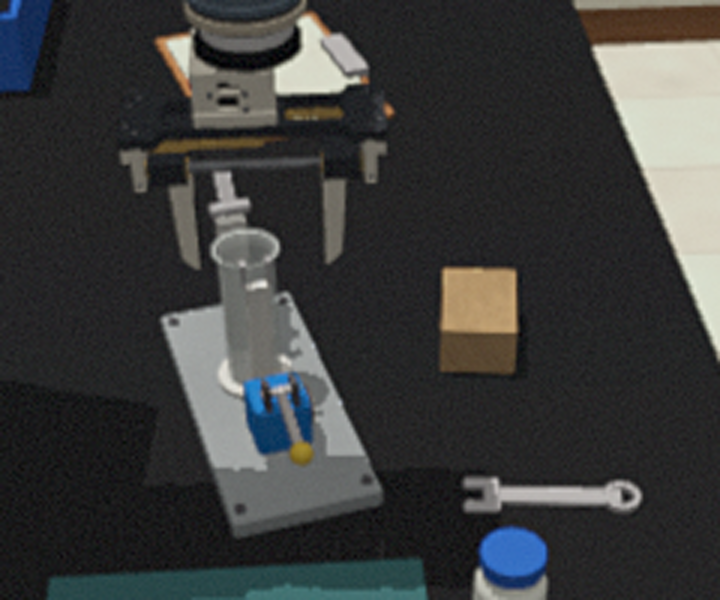

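```bash
python3 - <<'E'
from h import *
cs={n:cam(n) for n in ["scene","side","wrist"]}
k=dict(scene=(284,199.1),side=(259.9,210.5),wrist=(299.7,251.8))
X=tri([ray(cs[n],k[n]) for n in k]);print("knob",X,[ (proj(cs[n],X)-k[n]).round(1) for n in k])
w=cs["wrist"];im=cv2.imread("pics/a_wrist.png")
print("rim",onz(w,(244,47),.16), onz(cs["side"],(160+245/3,60+249/3),.16))
# plate edges: left/right columns per row
g=cv2.cvtColor(im,cv2.COLOR_BGR2GRAY).astype(float)
def edge(p,q,n=25,h=8):
    p,q=np.array(p,float),np.array(q,float);d=(q-p)/np.linalg.norm(q-p);nn=np.array([-d[1],d[0]]);o=[]
    for t in np.linspace(.08,.92,n):
        c=p+(q-p)*t;v=[g[int(round((c+nn*s)[1])),int(round((c+nn*s)[0]))] for s in range(-h,h+1)]
        dv=np.abs(np.diff(v));i=dv.argmax()
        if dv[i]>25:o.append(onz(w,c+nn*(i-h+.5),.018)[:2])
    o=np.array(o);l=cv2.fitLine(o.astype(np.float32),cv2.DIST_HUBER,0,.001,.001).ravel();return l,len(o)
for nm,p,q in [("L",(166,3),(243,262)),("R",(313,3),(360,236)),("E",(243,262),(360,236))]:
    l,n=edge(p,q);print(nm,l,n,np.degrees(np.arctan2(l[1],l[0])))
# elements
for n,ps in dict(scene=[(183.8,237.2),(201.1,267.8)],side=[(209.8,309.6),(259.7,316.8)]).items():
    for p in ps: print(n,onz(cs[n],p,.018))
p=tri([ray(cs["scene"],(345.5,80.7))])if 0 else None
E
```

```text
knob [ 0.57108828 -0.05651387  0.06527703] [array([-0.2, -0.2]), array([0.5, 0.1]), array([-0.6, -0.3])]
rim [0.53181868 0.10292777 0.16      ] [0.53122345 0.09919807 0.16      ]
L [ 0.2452145  -0.96946883  0.48178238  0.03661081] 25 -75.80549
R [ 0.24015224 -0.97073525  0.6120675   0.04765015] 25 -76.10447
E [ 0.96779406  0.25174317  0.58871895 -0.06811319] 21 14.5806875
scene [ 0.45757152 -0.30442575  0.018     ]
scene [ 0.56076282 -0.32912045  0.018     ]
side [ 0.45659225 -0.30459156  0.018     ]
side [ 0.56057306 -0.32949208  0.018     ]
```

Call:
drive_tool --motion '[[[0.04,0.05,0.015,0,-0.04,0],[0.0751,0.1,0.029,0,-0.0783,0],[0.0751,0.157,0.029,0,-0.0783,0],[0.0751,0.157,0.029,0,-0.0783,0],[0.0751,0.157,0.029,0,-0.0783,0]]]' --gripper 0.6

```text
time: 0.65
ee_pos: [0.5714, -0.056, 0.101]
tcp_rot: [-0.557, 0.558, -0.436, 0.434]
contact_force: [0.5, -0.1, 0.4]
width: 0.0589
```

```bash
python3 - <<'E'
from h import *
s,im,c=grab("wrist","c_w");grab("scene","c_sc");grab("side","c_si")
print(s["ee_pos"],s["tcp_rot"],blobs(im,(22,150,80),(32,255,255),8))
print(tool(s,np.array([.5717,-.0563,.046])-s["ee_pos"]), proj(c,[.5717,-.0563,.065]))
E
```

```text
[ 0.57137755 -0.05604402  0.10104272] [-0.55717256  0.55779687 -0.43553766  0.43442875] [([276.3, 233.6], 824, [260, 218, 34, 32])]
[0.00048648 0.07338931 0.00045593] [276.36229089 232.79389719]
```

View pics/c_w.png

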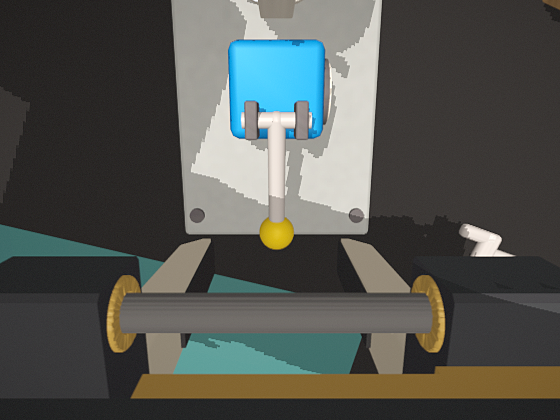

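View pics/c_si.png

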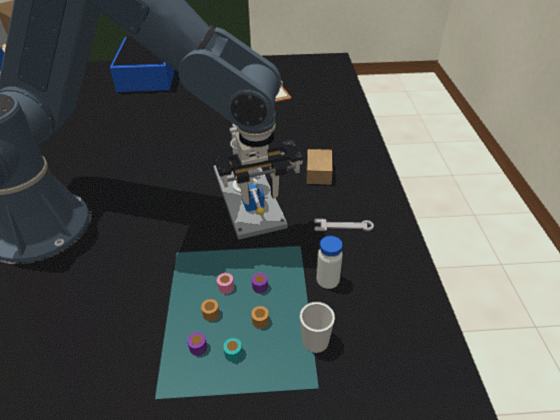

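View pics/c_sc.png

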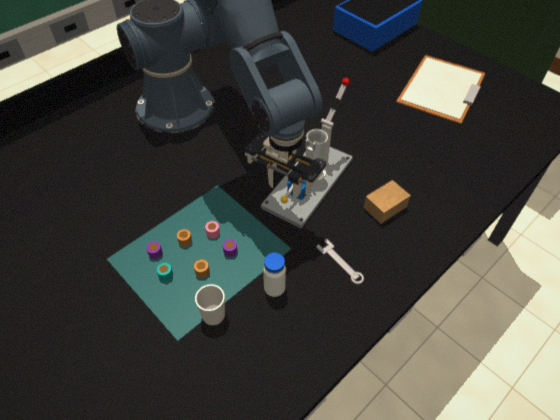

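The wrist view shows the yellow knob at (276,233), right where my model predicts, so I descend and pinch it.

Call:
drive_tool --motion '[[[0,0.03,0,0,0,0],[0,0.06,0,0,0,0],[0,0.0734,0,0,0,0],[0,0.0734,0,0,0,0],[0,0.0734,0,0,0,0]]]'

```text
time: 1.3
ee_pos: [0.5734, -0.056, 0.049]
tcp_rot: [0.558, -0.557, 0.433, -0.436]
contact_force: [0.4, 0.1, 0.5]
width: 0.0558
```

Call:
drive_tool --motion '[[[0,0,0,0,0,0],[0,0,0,0,0,0],[0,0,0,0,0,0],[0,0,0,0,0,0],[0,0,0,0,0,0],[0,0,0,0,0,0]]]' --gripper 0

```text
time: 1.9
ee_pos: [0.5719, -0.0562, 0.0485]
tcp_rot: [-0.558, 0.558, -0.434, 0.435]
contact_force: [-6.2, -2.7, 1.1]
width: 0.0184
```

Call:
drive_tool --motion '[[[0.002,-0.01,0,0,0,0],[0.002,-0.02,0,0,0,0],[0.001,-0.033,0,0,0,0],[-0.002,-0.045,0,0,0,0],[-0.006,-0.055,0,0,0,0],[-0.011,-0.065,0,0,0,0],[-0.014,-0.07,0,0,0,0],[-0.015,-0.073,0,0,0,0],[-0.015,-0.073,0,0,0,0],[-0.015,-0.073,0,0,0,0]]]' --gripper 0

```text
time: 2.9
ee_pos: [0.569, -0.0449, 0.1032]
tcp_rot: [-0.558, 0.558, -0.435, 0.435]
contact_force: [-3.3, -0.7, -0.3]
width: 0.0181
```

Call:
drive_tool --motion '[[[0,-0.005,0,0,0,0],[-0.003,-0.01,0,0,0,0],[-0.003,-0.01,0,0,0,0]]]' --gripper 0

```text
time: 3.2
ee_pos: [0.5681, -0.0422, 0.1098]
tcp_rot: [-0.558, 0.558, -0.435, 0.434]
contact_force: [0.9, 4.7, -10.0]
width: 0.0182
```

```bash
python3 - <<'E'
from h import *
s,im,c=grab("wrist","d_w");_,im2,c2=grab("side","d_si");_,im3,c3=grab("scene","d_sc")
for i,cc in ((im,c),(im2,c2),(im3,c3)):print(blobs(i,(22,150,80),(32,255,255),8))
print(s["ee_pos"],s["width"])
E
```

```text
[([275.5, 272.8], 1367, [256, 253, 40, 40])]
[([258.3, 192.8], 43, [255, 190, 8, 7])]
[([285.5, 184.2], 37, [283, 181, 6, 7])]
[ 0.56805391 -0.04216878  0.10984153] 0.01815249575709761
```

View pics/d_w.png

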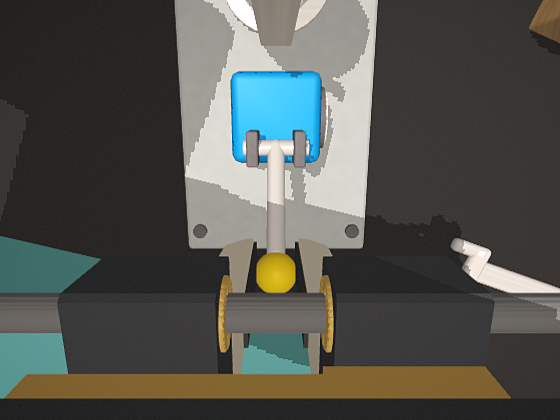

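Call:
drive_tool --motion '[[[0,0.003,0,0,0,0],[0,0.003,0,0,0,0],[0,0.003,0,0,0,0],[0,-0.04,0,0,0,0],[0,-0.1,0,0,0,0],[0.05,-0.15,0,0,0,0],[0.1,-0.18,0,0,0,0],[0.16,-0.18,-0.05,0,0,0],[0.22,-0.18,-0.07,0,0,0],[0.22,-0.18,-0.07,0,0,0],[0.22,-0.18,-0.07,0,0,0]]]' --gripper 0.6

```text
time: 4.45
ee_pos: [0.5574, -0.2163, 0.2453]
tcp_rot: [0.557, -0.557, 0.436, -0.435]
contact_force: [0.6, 0.1, 0.6]
width: 0.0558
```

```bash
python3 - <<'E'
from h import *
s,im,c=grab("wrist","e_w");_,im2,c2=grab("side","e_si");_,im3,c3=grab("scene","e_sc")
print(s["ee_pos"])
ys=[]
for i,cc in ((im,c),(im2,c2),(im3,c3)):
    b=blobs(i,(22,150,80),(32,255,255),8);print(b)
    if b and cc is not c: ys.append(ray(cc,b[0][0]))
if len(ys)>1:
    X=tri(ys);u=np.array([.9699,.2436]);v=np.array([-.2436,.9699]);print("knob",X,X[:2]@u,X[:2]@v+.0295)
for nm,lo,hi in [("or",(6,130,80),(19,255,255)),("pk",(165,80,80),(179,255,255)),("pu",(135,100,50),(160,255,255)),("tq",(75,150,80),(90,255,255))]:
    for b in blobs(im2,lo,hi,20): 
        if b[0][1]>260 and b[0][0]<330: print(nm,b[0],b[1],onz(c2,b[0],.018)[:2])
E
```

```text
[ 0.55735986 -0.2163207   0.24533952]
[]
[([258.3, 193.0], 42, [255, 189, 8, 8])]
[([285.8, 184.6], 35, [283, 182, 7, 6])]
knob [ 0.5686317  -0.0479268   0.11398902] 0.5398409216278323 -0.15550288601607762
or [259.2, 278.3] 46 [ 0.56204665 -0.22825845]
or [224.4, 278.6] 38 [ 0.48451405 -0.22374515]
or [209.9, 309.6] 284 [ 0.45680176 -0.30460589]
or [259.7, 316.7] 294 [ 0.56057929 -0.32924879]
or [195.9, 339.3] 63 [ 0.43300475 -0.37340325]
or [231.9, 345.2] 66 [ 0.50452872 -0.39131307]
pk [225.3, 284.2] 226 [ 0.48700211 -0.23964794]
pu [259.5, 283.6] 210 [ 0.56233911 -0.24318302]
pu [197.2, 344.5] 251 [ 0.43646375 -0.38517916]
tq [232.1, 350.6] 206 [ 0.50514889 -0.40307235]
```

View pics/e_w.png

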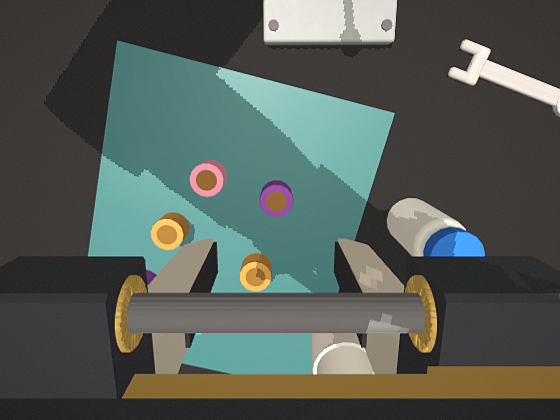

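View pics/e_si.png

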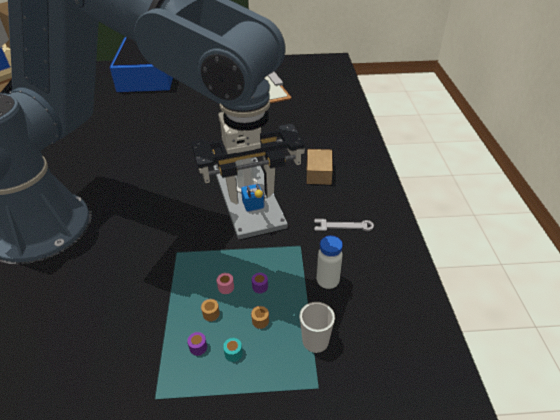

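View pics/e_sc.png

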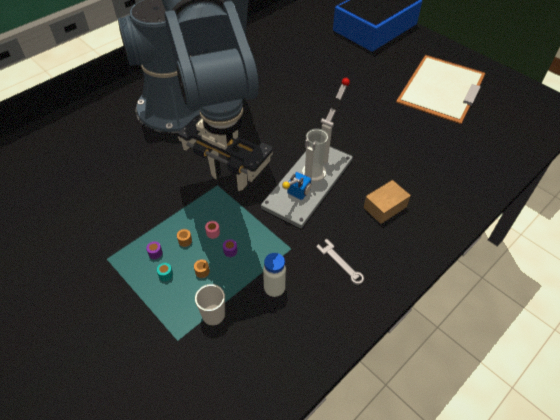

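```bash
python3 - <<'E'
from h import *
c2=cam("side");c3=cam("scene")
# bottle cap center ~ z .12 ; beaker rim z .085
print("cap",onz(c2,(331,245),.113)[:2],onz(c3,(274,262),.113)[:2])
print("beaker",onz(c2,(317,318),.085)[:2],onz(c3,(211,296),.085)[:2])
E
```

```text
cap [ 0.71747541 -0.2268585 ] [ 0.71614903 -0.22918311]
beaker [ 0.66993948 -0.38570842] [ 0.67117217 -0.37815754]
```

```bash
python3 - <<'E'
from h import *
s=get_state();c=cam("wrist",s);im=cv2.cvtColor(cv2.imread("pics/e_w.png"),cv2.COLOR_BGR2RGB)
for p in [(255.5,275),(167.5,234)]: print(onz(c,p,.03))
for t in [(.5605,-.329,.013),(.457,-.3045,.013)]: print(tool(s,np.array(t)-s["ee_pos"]))
E
```

```text
[ 0.56229619 -0.32392654  0.03      ]
[ 0.45874293 -0.30056267  0.03      ]
[ 0.14996173  0.30939712 -0.03405824]
[ 0.0844476   0.30954672 -0.15983179]
```

Call:
drive_tool --motion '[[[0.05,0.06,-0.01,0,0,0],[0.1,0.12,-0.02,0,0,0],[0.142,0.18,-0.031,0,0,0],[0.142,0.22,-0.031,0,0,0],[0.142,0.22,-0.031,0,0,0],[0.142,0.22,-0.031,0,0,0]]]' --gripper 0.65

```text
time: 5.2
ee_pos: [0.5618, -0.3215, 0.0806]
tcp_rot: [0.558, -0.558, 0.435, -0.433]
contact_force: [-0.2, 0.2, 1.6]
width: 0.0605
```

```bash
python3 - <<'E'
from h import *
s,im,c=grab("wrist","f_w");print(s["ee_pos"],s["width"])
s2,im2,c2=grab("side","f_si");print([b for b in blobs(im2,(6,130,80),(19,255,255),20) if b[0][1]>260])
print(tool(s,np.array([.5605,-.3255,.013])-s["ee_pos"]))
E
```

```text
[ 0.56181838 -0.32150704  0.08060872] 0.06052303679218622
[([258.9, 278.4], 41, [255, 276, 9, 6]), ([209.9, 309.6], 288, [202, 300, 17, 21]), ([259.6, 316.8], 294, [252, 307, 17, 21]), ([195.9, 339.3], 64, [192, 335, 9, 9]), ([231.9, 345.2], 66, [227, 341, 10, 9])]
[ 0.00489757  0.09013903 -0.00291868]
```

View pics/f_w.png

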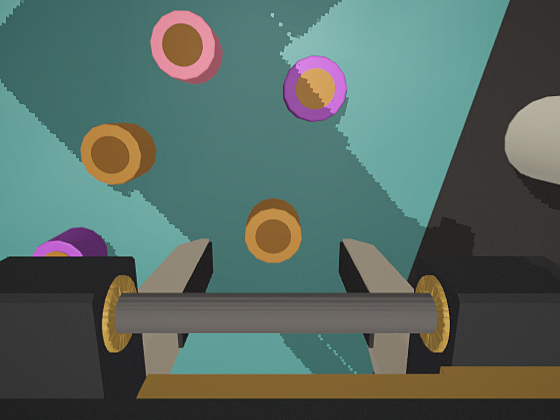

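View pics/f_si.png

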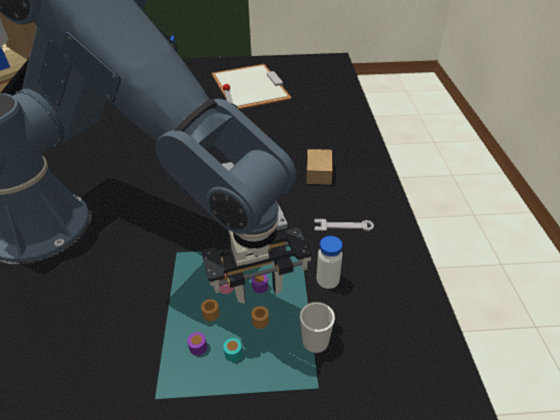

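```bash
python3 - <<'E'
from h import *
s=get_state();c=cam("wrist",s);c2=cam("side")
X=onz(c,(273,237),.03);print(X,proj(c2,s["ee_pos"]),proj(c2,[.5605,-.3255,.015]), proj(c2,[.5605,-.3255,.03]),tool(s,X-s["ee_pos"]))
E
```

```text
[ 0.56348663 -0.33091456  0.03      ] [259.46168934 294.47453979] [259.67467764 316.01474046] [259.37604833 311.74931196] [ 0.01148703  0.07058814 -0.00234005]
```

```bash
python3 - <<'E'
from h import *
for k in range(3):
    s,im,c=grab("wrist",f"g{k}_w");print(s["ee_pos"],np.abs(s["dq"]).max(),[b for b in blobs(im,(6,110,80),(19,255,255),200) if 200<b[0][0]<330])
m=cv2.inRange(hsv(im),np.array((8,120,60)),np.array((19,255,255)))[195:275,235:315]
cn=max(cv2.findContours(m,0,2)[0],key=cv2.contourArea);print(cv2.boundingRect(cn))
for p in [(273,237)]:print(onz(c,p,.03),get_state()["tcp_rot"])
E
```

```text
[ 0.56294328 -0.32207866  0.08293105] 0.010035819086133197 [([312.5, 86.7], 1198, [294, 67, 38, 40]), ([271.0, 227.7], 2831, [243, 196, 57, 63])]
[ 0.56290672 -0.32220499  0.08306627] 0.005429093135355791 [([312.5, 86.3], 1190, [294, 67, 38, 40]), ([271.0, 227.5], 2837, [243, 195, 57, 64])]
[ 0.56271336 -0.32233453  0.08286002] 0.0063790307063528295 [([313.0, 86.3], 1197, [294, 67, 39, 40]), ([271.3, 227.5], 2845, [243, 196, 57, 63])]
(8, 1, 57, 63)
[ 0.56325711 -0.33115655  0.03      ] [ 0.55835919 -0.55803882  0.43332691 -0.4348051 ]
```

Call:
drive_tool --motion '[[[0.0075,0.03,-0.0043,0,0,0],[0.0075,0.06,-0.0043,0,0,0],[0.0075,0.085,-0.0043,0,0,0],[0.0075,0.094,-0.0043,0,0,0],[0.0075,0.094,-0.0043,0,0,0],[0.0075,0.094,-0.0043,0,0,0],[0.0075,0.094,-0.0043,0,0,0]]]'

```text
time: 6.15
ee_pos: [0.5615, -0.329, 0.0133]
tcp_rot: [0.558, -0.558, 0.433, -0.435]
contact_force: [-0.1, 0.1, -0.4]
width: 0.0604
```

Call:
drive_tool --motion '[[[0,0,0,0,0,0],[0,0,0,0,0,0],[0,0,0,0,0,0],[0,0,0,0,0,0],[0,0,0,0,0,0]]]' --gripper 0

```text
time: 6.65
ee_pos: [0.5616, -0.3291, 0.0135]
tcp_rot: [0.558, -0.558, 0.433, -0.436]
contact_force: [-0.6, 0.3, 2.1]
width: 0.0351
```

Call:
drive_tool --motion '[[[0,-0.06,0,0,0,0],[0,-0.12,0,0,0,0],[-0.03,-0.18,0.005,0,0,0],[-0.08,-0.22,0.014,0,0,0],[-0.13,-0.25,0.023,0,0,0],[-0.18,-0.27,0.032,0,0,0],[-0.24,-0.282,0.043,0,0,0],[-0.3,-0.282,0.054,0,0,0],[-0.36,-0.282,0.064,0,0,0],[-0.4,-0.282,0.071,0,0,0],[-0.4,-0.282,0.071,0,0,0]]]' --gripper 0

```text
time: 7.75
ee_pos: [0.5379, -0.0216, 0.2242]
tcp_rot: [0.559, -0.559, 0.432, -0.434]
contact_force: [-0.1, -0.6, -1.4]
width: 0.0352
```

```bash
python3 - <<'E'
from h import *
s,im,c=grab("wrist","i_w");print(s["ee_pos"],s["width"])
print(tool(s,np.array([.5316,.1031,.225])-s["ee_pos"]))
E
```

```text
[ 0.53790622 -0.02162054  0.22422117] 0.03522282675124093
[-0.16312372 -0.00130733  0.03338316]
```

View pics/i_w.png

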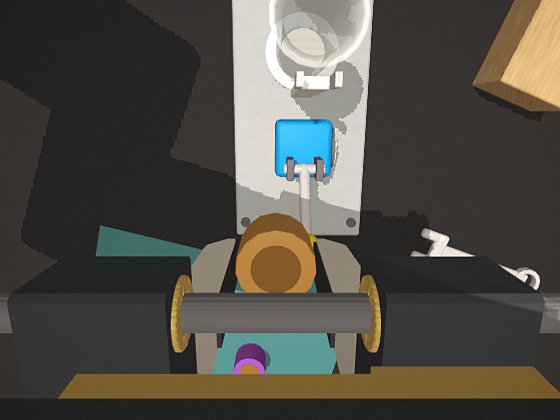

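Call:
drive_tool --motion '[[[-0.06,-0.001,0.012,0,0,0],[-0.12,-0.001,0.024,0,0,0],[-0.163,-0.001,0.0334,0,0,0],[-0.163,-0.001,0.0334,0,0,0],[-0.163,-0.001,0.0334,0,0,0],[-0.163,-0.001,0.0334,0,0,0]]]' --gripper 0

```text
time: 8.4
ee_pos: [0.5323, 0.1, 0.2245]
tcp_rot: [0.559, -0.558, 0.432, -0.435]
contact_force: [0.9, -1.0, -1.2]
width: 0.0351
```

```bash
python3 - <<'E'
from h import *
s,im,c=grab("side","j_si");s2,i2,c2=grab("scene","j_sc");print(s["ee_pos"],s["width"])
w,x,y,z=s["tcp_rot"];print(Rn.from_quat([x,y,z,w]).as_matrix().round(3))
print(tool(s,np.array([.5316,.1031,.164])-s["ee_pos"]))
a=im[90:250,180:320];b=i2[80:240,240:380]
cv2.imwrite("pics/j.png",np.hstack([cv2.resize(q,None,fx=2.8,fy=2.8,interpolation=2) for q in(a,b)])[:,:,::-1])
E
```

```text
[0.53229652 0.09995992 0.2245413 ] 0.03512290327688646
[[ 0.248  0.003  0.969]
 [-0.969 -0.002  0.248]
 [ 0.003 -1.     0.003]]
[-4.53915008e-03  8.07079986e-02 -6.82907338e-05]
```

View pics/j.png

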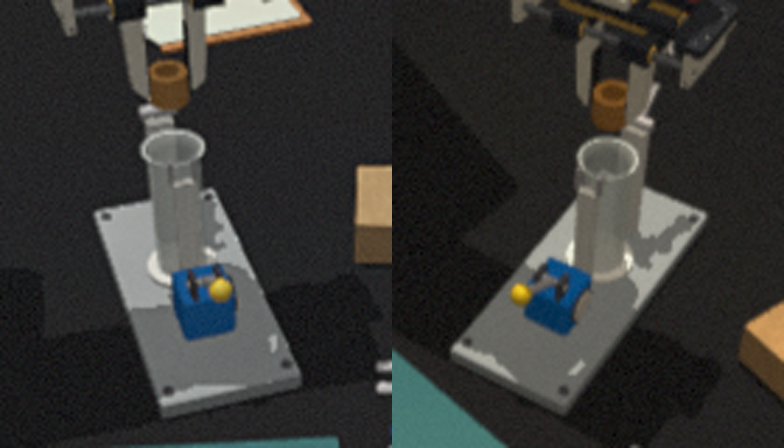

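The held element hangs above the tube mouth in both views. I lower it until its lower end sits in the flare.

Call:
drive_tool --motion '[[[-0.004,0.02,0,0,0,0],[-0.0045,0.045,0,0,0,0],[-0.0045,0.065,0,0,0,0],[-0.0045,0.08,0,0,0,0],[-0.0045,0.08,0,0,0,0],[-0.0045,0.08,0,0,0,0]]]' --gripper 0

```text
time: 9.1
ee_pos: [0.5319, 0.1028, 0.165]
tcp_rot: [0.558, -0.558, 0.432, -0.435]
contact_force: [1.3, 0.5, -1.6]
width: 0.0353
```

Call:
drive_tool --motion '[[[0,0,0,0,0,0],[0,0,0,0,0,0],[0,0,0,0,0,0],[0,0,0,0,0,0]]]' --gripper 0.6

```text
time: 9.5
ee_pos: [0.5321, 0.1029, 0.1653]
tcp_rot: [0.559, -0.558, 0.432, -0.436]
contact_force: [0.0, 0.1, 0.4]
width: 0.055
```

```bash
python3 - <<'E'
from h import *
s,im,c=grab("side","k_si");s2,i2,c2=grab("scene","k_sc");print(s["ee_pos"],s["width"])
a=im[90:250,180:320];b=i2[80:240,240:380]
cv2.imwrite("pics/k.png",np.hstack([cv2.resize(q,None,fx=2.8,fy=2.8,interpolation=2) for q in(a,b)])[:,:,::-1])
E
```

```text
[0.5320719  0.10286278 0.1653226 ] 0.05500571484733121
```

View pics/k.png

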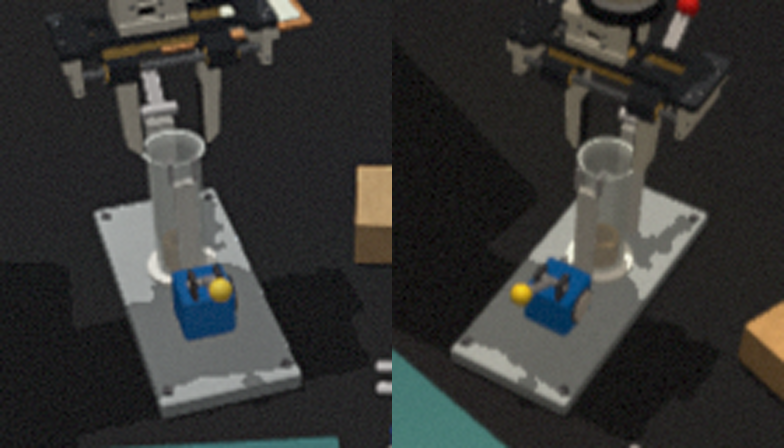

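The first element sits at the tube's floor. Now back over the mat for the second one.

Call:
drive_tool --motion '[[[0,-0.04,0,0,0,0],[0,-0.08,0,0,0,0],[0.06,-0.08,-0.027,0,0,0],[0.12,-0.08,-0.054,0,0,0],[0.18,-0.08,-0.081,0,0,0],[0.24,-0.08,-0.108,0,0,0],[0.3,-0.08,-0.136,0,0,0],[0.36,-0.06,-0.163,0,0,0],[0.42,-0.02,-0.19,0,0,0],[0.46,0.02,-0.21,0,0,0],[0.48,0.06,-0.226,0,0,0],[0.48,0.06,-0.229,0,0,0]]]' --gripper 0.65

```text
time: 10.8
ee_pos: [0.4521, -0.2893, 0.1172]
tcp_rot: [0.558, -0.558, 0.435, -0.434]
contact_force: [0.4, 0.7, 0.6]
width: 0.0604
```

Call:
drive_tool --motion '[[[0,0,0,0,0,0],[0,0,0,0,0,0],[0,0,0,0,0,0]]]'

```text
time: 11.1
ee_pos: [0.453, -0.2888, 0.1185]
tcp_rot: [0.558, -0.558, 0.434, -0.434]
contact_force: [-0.7, 0.3, 0.4]
width: 0.0604
```

```bash
python3 - <<'E'
from h import *
s,im,c=grab("wrist","l_w");s2,i2,c2=grab("side","l_si");print(s["ee_pos"],s["width"])
s3,i3,c3=grab("scene","l_sc")
for b in blobs(i2,(6,130,80),(19,255,255),90): print(b,onz(c2,b[0],.015)[:2])
for b in blobs(i3,(6,130,80),(19,255,255),90): print(b,onz(c3,b[0],.015)[:2])
print(blobs(im,(6,110,60),(19,255,255),300))
E
```

```text
[ 0.45302941 -0.28878614  0.11852106] 0.060361277787083445
([487.3, 148.7], 2230, [355, 63, 205, 187]) [1.26799102 0.22843003]
([265.7, 101.1], 165, [237, 86, 54, 23]) [0.60481261 0.57259984]
([209.9, 309.8], 282, [202, 300, 17, 21]) [ 0.45637163 -0.3029496 ]
([436.3, 92.6], 607, [396, 55, 89, 69]) [0.56258788 0.66548623]
([387.9, 198.5], 949, [366, 180, 44, 42]) [0.7385883  0.18163841]
([183.8, 237.0], 178, [177, 229, 14, 17]) [ 0.45506178 -0.30308319]
[([343.6, 146.8], 811, [328, 131, 32, 32]), ([447.3, 179.6], 720, [432, 165, 31, 30]), ([276.5, 225.7], 2121, [253, 198, 49, 55]), ([307.0, 357.9], 510, [294, 346, 27, 24]), ([366.4, 384.8], 9232, [136, 366, 424, 33])]
```

View pics/l_w.png

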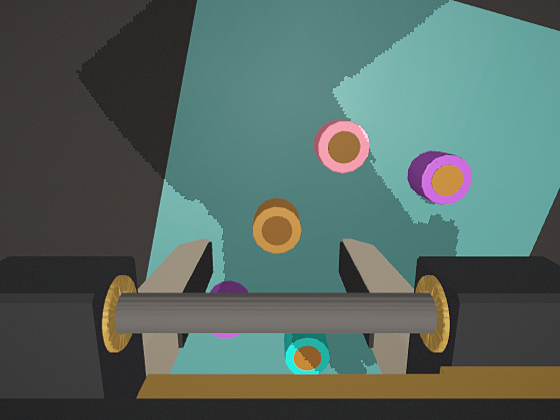

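View pics/l_sc.png

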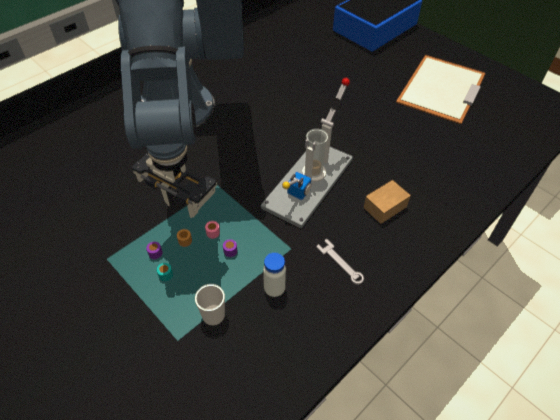

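```bash
python3 - <<'E'
from h import *
s=get_state();c=cam("wrist",s);X=onz(c,(277,229.5),.03);print(s["ee_pos"],X)
print(tool(s,np.array([.457,-.3045,.012])-s["ee_pos"]))
E
```

```text
[ 0.45271821 -0.28894176  0.11805245] [ 0.45721357 -0.3030397   0.03      ]
[0.02156902 0.14139448 0.00042723]
```

Call:
drive_tool --motion '[[[0.02,0.03,0.0004,0,0,0],[0.021,0.07,0.0004,0,0,0],[0.021,0.11,0.0004,0,0,0],[0.021,0.135,0.0004,0,0,0],[0.021,0.141,0.0004,0,0,0],[0.021,0.141,0.0004,0,0,0],[0.021,0.141,0.0004,0,0,0]]]'

```text
time: 11.95
ee_pos: [0.4575, -0.3044, 0.0135]
tcp_rot: [0.558, -0.558, 0.434, -0.435]
contact_force: [0.7, -0.4, -0.1]
width: 0.0604
```

Call:
drive_tool --motion '[[[0,0,0,0,0,0],[0,0,0,0,0,0],[0,0,0,0,0,0],[0,0,0,0,0,0],[0,0,0,0,0,0]]]' --gripper 0

```text
time: 12.45
ee_pos: [0.4577, -0.3045, 0.0138]
tcp_rot: [0.558, -0.558, 0.434, -0.435]
contact_force: [-1.6, 1.3, 5.2]
width: 0.0354
```

Call:
drive_tool --motion '[[[0,-0.06,0,0,0,0],[0,-0.12,0,0,0,0],[-0.04,-0.17,0.018,0,0,0],[-0.09,-0.21,0.04,0,0,0],[-0.14,-0.24,0.063,0,0,0],[-0.19,-0.27,0.086,0,0,0],[-0.24,-0.282,0.109,0,0,0],[-0.3,-0.282,0.136,0,0,0],[-0.36,-0.282,0.163,0,0,0],[-0.42,-0.282,0.19,0,0,0],[-0.47,-0.282,0.213,0,0,0],[-0.503,-0.282,0.228,0,0,0]]]' --gripper 0

```text
time: 13.65
ee_pos: [0.5304, 0.106, 0.2248]
tcp_rot: [0.558, -0.558, 0.433, -0.434]
contact_force: [-0.5, -1.1, -1.9]
width: 0.0354
```

Call:
drive_tool --motion '[[[0,0,0,0,0,0],[0,0,0,0,0,0],[0,0,0,0,0,0]]]'

```text
time: 13.95
ee_pos: [0.5301, 0.1051, 0.2246]
tcp_rot: [-0.558, 0.558, -0.434, 0.435]
contact_force: [0.8, -1.0, -0.7]
width: 0.0354
```

```bash
python3 - <<'E'
from h import *
s,im,c=grab("side","m_si");s2,i2,c2=grab("scene","m_sc");print(s["ee_pos"],s["width"])
print(tool(s,np.array([.5316,.1031,.164])-s["ee_pos"]))
a=im[90:250,180:320];b=i2[80:240,240:380]
cv2.imwrite("pics/m.png",np.hstack([cv2.resize(q,None,fx=2.8,fy=2.8,interpolation=2) for q in(a,b)])[:,:,::-1])
E
```

```text
[0.53012626 0.10505696 0.22464175] 0.03535671752093611
[0.00292112 0.08085968 0.00121922]
```

View pics/m.png

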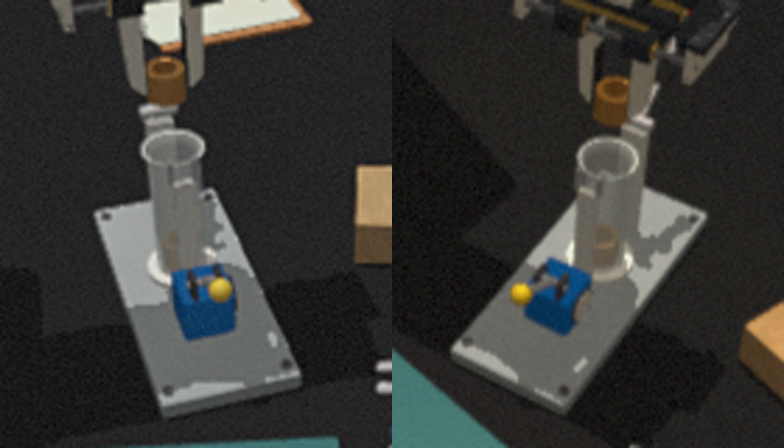

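Call:
drive_tool --motion '[[[0.003,0.02,0.001,0,0,0],[0.003,0.045,0.001,0,0,0],[0.003,0.065,0.001,0,0,0],[0.003,0.08,0.001,0,0,0],[0.003,0.08,0.001,0,0,0],[0.003,0.08,0.001,0,0,0]]]' --gripper 0

```text
time: 14.65
ee_pos: [0.5319, 0.1026, 0.1652]
tcp_rot: [0.558, -0.558, 0.434, -0.435]
contact_force: [-0.0, 0.8, -0.3]
width: 0.0353
```

Call:
drive_tool --motion '[[[0,0,0,0,0,0],[0,0,0,0,0,0],[0,0,0,0,0,0],[0,0,0,0,0,0],[0,-0.04,0,0,0,0],[0,-0.09,0,0,0,0],[0,-0.14,0,0,0,0],[0,-0.19,0,0,0,0],[0,-0.19,0,0,0,0],[0,-0.19,0,0,0,0]]]' --gripper 0.6

```text
time: 15.65
ee_pos: [0.5317, 0.1027, 0.308]
tcp_rot: [0.558, -0.558, 0.433, -0.435]
contact_force: [-0.4, -0.4, -1.3]
width: 0.0559
```

```bash
python3 - <<'E'
from h import *
s,im,c=grab("side","n_si");s2,i2,c2=grab("scene","n_sc");print(s["ee_pos"],s["width"])
s3,i3,c3=grab("wrist","n_w")
a=im[90:250,180:320];b=i2[80:240,240:380]
cv2.imwrite("pics/n.png",np.hstack([cv2.resize(q,None,fx=2.8,fy=2.8,interpolation=2) for q in(a,b)])[:,:,::-1])
for i,cc in ((im,c),(i2,c2),(i3,c3)):print("red",blobs(i,(0,170,60),(4,255,255),8))
for b in blobs(i2,(6,130,80),(19,255,255),60): print(b)
E
```

```text
[0.53169253 0.10270764 0.30798306] 0.05591734205553511
red [([226.8, 86.5], 12, [226, 84, 3, 6])]
red [([345.0, 81.0], 37, [342, 77, 8, 8])]
red []
([436.2, 92.5], 609, [396, 55, 89, 69])
([387.8, 198.6], 942, [366, 180, 44, 42])
```

View pics/n.png

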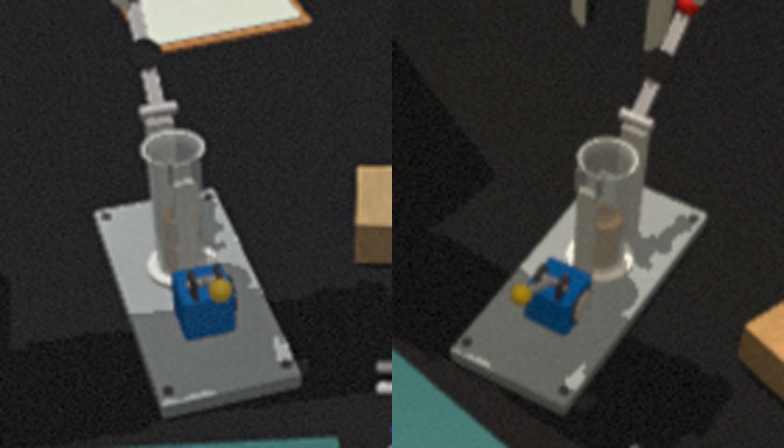

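View pics/n_w.png

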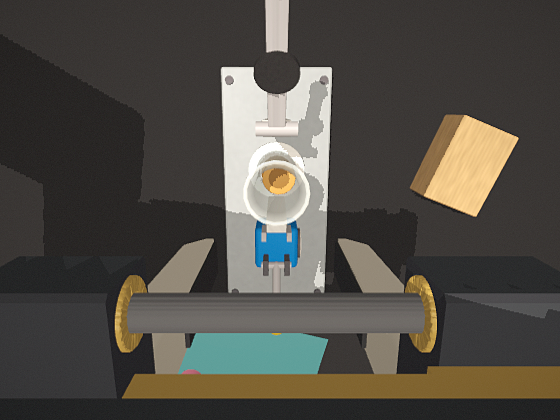

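View pics/n_si.png

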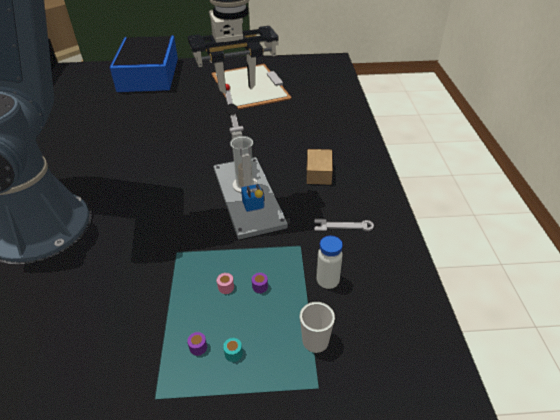

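Both elements are stacked in the tube, and no bronze is left on the mat. Next I locate the red knob.

```bash
python3 - <<'E'
from h import *
r=lambda p:cv2.imread(p)[:,:,::-1].copy()
A=blobs(r("pics/f_si.png"),(0,150,60),(5,255,255),8);B=blobs(r("pics/l_sc.png"),(0,170,60),(4,255,255),8);print(A,B)
c2=cam("side");c3=cam("scene")
a=[b for b in A if 215<b[0][0]<240][0][0];b=B[0][0]
X=tri([ray(c2,a),ray(c3,b)]);u=np.array([.9699,.2436]);v=np.array([-.2436,.9699])
print(X,X[:2]@u,X[:2]@v+.0295,proj(c2,X)-a,proj(c3,X)-b)
yy=X[:2]@v+.0295-.055;zz=X[2]-.166;print("ang",np.arctan2(zz,-yy),np.hypot(yy,zz))
s=get_state();print(s["ee_pos"],tool(s,X-s["ee_pos"]),[tool(s,np.r_[.5407*u+(-.0295+.055-.118*np.cos(t))*v,.166+.118*np.sin(t)-.019]-s["ee_pos"]).round(4).tolist() for t in (2.4,2.45,2.5,2.55)])
E
```

```text
[([225.8, 86.6], 30, [223, 84, 7, 6])] [([345.4, 80.9], 47, [342, 77, 8, 9])]
[0.49413283 0.24542257 0.24318069] 0.5390443723480867 0.1471645943397783 [0.09008316 0.14390826] [-0.00652292 -0.16722973]
ang 2.444446023517071 0.12021302683082016
[0.53115905 0.10260666 0.30640885] [-0.19678713  0.08413267 -0.00108931] [[-0.1899, 0.1061, 0.0012], [-0.1951, 0.112, 0.0012], [-0.2, 0.1182, 0.0012], [-0.2045, 0.1246, 0.0012]]
```

Call:
drive_tool --motion '[[[-0.06,0,0,0,0,0],[-0.12,0,0,0,0,0],[-0.17,0,0.001,0,0,0],[-0.1947,0.02,0.001,0,0,0],[-0.1947,0.04,0.001,0,0,0],[-0.1947,0.04,0.001,0,0,0],[-0.1947,0.04,0.001,0,0,0]]]' --gripper 0.6

```text
time: 16.5
ee_pos: [0.496, 0.2441, 0.2759]
tcp_rot: [-0.557, 0.559, -0.435, 0.434]
contact_force: [0.2, 0.1, 0.8]
width: 0.0558
```

```bash
python3 - <<'E'
from h import *
s,im,c=grab("wrist","o_w");u=np.array([.9699,.2436]);v=np.array([-.2436,.9699])
b=blobs(im,(0,150,60),(5,255,255),30);print(b)
t=2.444;K=np.r_[.5402*u+(-.0295+.055-.118*np.cos(t))*v,.166+.118*np.sin(t)]
print(s["ee_pos"],K,proj(c,K),tool(s,K-[0,0,.019]-s["ee_pos"]))
E
```

```text
[([275.6, 237.4], 1129, [257, 219, 38, 38])]
[0.49596036 0.24408987 0.2758833 ] [0.49569843 0.24403722 0.2418002 ] [275.50256711 233.19401883] [-9.01806992e-05  7.07780509e-02 -1.89945093e-04]
```

View pics/o_w.png

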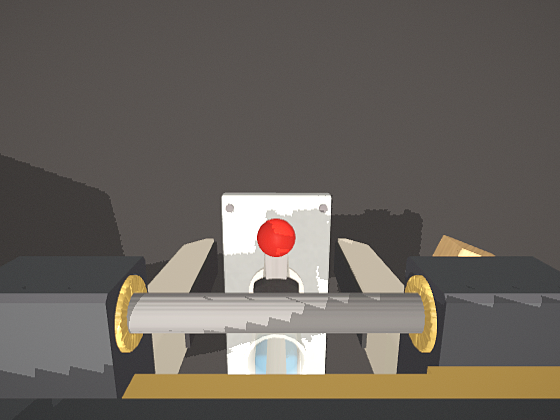

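The red knob shows at (276,237), 4 px (about 1.5 mm) from prediction. Descending and pinching.

Call:
drive_tool --motion '[[[0.001,0.03,0,0,0,0],[0.001,0.06,0,0,0,0],[0.001,0.0715,0,0,0,0],[0.001,0.0715,0,0,0,0],[0.001,0.0715,0,0,0,0]]]'

```text
time: 17.05
ee_pos: [0.497, 0.2433, 0.224]
tcp_rot: [-0.558, 0.558, -0.434, 0.435]
contact_force: [0.6, 0.2, 0.9]
width: 0.056
```

Call:
drive_tool --motion '[[[0,0,0,0,0,0],[0,0,0,0,0,0],[0,0,0,0,0,0],[0,0,0,0,0,0],[0,0,0,0,0,0],[0,0,0,0,0,0]]]' --gripper 0

```text
time: 17.65
ee_pos: [0.4964, 0.2433, 0.2239]
tcp_rot: [-0.557, 0.558, -0.435, 0.434]
contact_force: [-4.5, 0.1, 1.3]
width: 0.0202
```

```bash
python3 - <<'E'
from h import *
s=get_state();u=np.array([.9699,.2436]);v=np.array([-.2436,.9699])
K=lambda t:np.r_[.5402*u+(-.0295+.055-.118*np.cos(t))*v,.166+.118*np.sin(t)-.019]
print(s["ee_pos"],s["width"],s["contact_force"]);g=K(2.444)-s["ee_pos"];print("off",g)
for t in list(np.arange(2.2,-.01,-.2))+[0,-.05]: print(round(t,2),tool(s,K(t)-K(2.444)).round(4).tolist())
E
```

```text
[0.49639344 0.24326364 0.22385579] 0.02024296919271855 [-4.54606563  0.06738929  1.30361871]
off [-0.00069501  0.00077358 -0.00105559]
2.2 [0.028, -0.0261, -0.0001]
2.0 [0.0551, -0.042, -0.0001]
1.8 [0.0849, -0.0521, -0.0001]
1.6 [0.116, -0.0561, -0.0002]
1.4 [0.1474, -0.0539, -0.0002]
1.2 [0.1776, -0.0455, -0.0002]
1.0 [0.2056, -0.0312, -0.0002]
0.8 [0.2302, -0.0117, -0.0002]
0.6 [0.2504, 0.0124, -0.0002]
0.4 [0.2655, 0.0399, -0.0002]
0.2 [0.2747, 0.07, -0.0001]
-0.0 [0.2779, 0.1012, -0.0001]
0 [0.2779, 0.1012, -0.0001]
-0.05 [0.2777, 0.1091, -0.0001]
```

Call:
drive_tool --motion '[[[0.014,-0.0145,0,0,0,0],[0.028,-0.0261,0,0,0,0],[0.041,-0.035,0,0,0,0],[0.0551,-0.042,0,0,0,0],[0.07,-0.048,0,0,0,0],[0.0849,-0.0521,0,0,0,0],[0.1,-0.055,0,0,0,0],[0.116,-0.0561,0,0,0,0],[0.132,-0.056,0,0,0,0],[0.1474,-0.0539,0,0,0,0],[0.1474,-0.0539,0,0,0,0]]]' --gripper 0

```text
time: 18.75
ee_pos: [0.5239, 0.1341, 0.2646]
tcp_rot: [-0.557, 0.558, -0.435, 0.435]
contact_force: [-5.0, -2.6, 4.0]
width: 0.0205
```

```bash
python3 - <<'E'
from h import *
s,im,_=grab("scene","p_sc");u=np.array([.9699,.2436]);v=np.array([-.2436,.9699])
K=lambda t:np.r_[.5402*u+(-.0295+.055-.118*np.cos(t))*v,.166+.118*np.sin(t)-.019]
print(s["ee_pos"],s["width"],s["contact_force"])
d=np.r_[s["ee_pos"][:2]@v+.0295-.055,s["ee_pos"][2]-.147];t0=np.arctan2(d[1],-d[0]);print(t0,np.hypot(*d))
for t in list(np.arange(1.2,-.01,-.2))+[0,-.05]: print(round(t,2),tool(s,K(t)-s["ee_pos"]).round(4).tolist())
E
```

```text
[0.52390656 0.13412885 0.26458277] 0.020545800333642516 [-5.00653005 -2.63545973  3.97327268]
1.3773658269666138 0.11981728937980844
1.2 [0.0263, 0.0102, -0.0008]
1.0 [0.0543, 0.0245, -0.0007]
0.8 [0.0788, 0.044, -0.0007]
0.6 [0.099, 0.0681, -0.0007]
0.4 [0.114, 0.0957, -0.0006]
0.2 [0.1233, 0.1257, -0.0006]
0.0 [0.1264, 0.157, -0.0006]
0 [0.1264, 0.157, -0.0006]
-0.05 [0.1262, 0.1649, -0.0006]
```

View pics/p_sc.png

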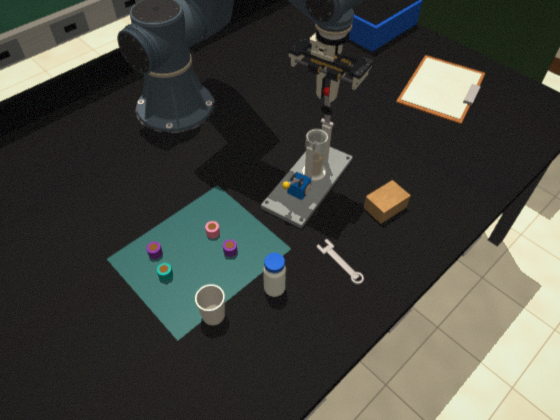

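Call:
drive_tool --motion '[[[0.013,0.0045,0,0,0,0],[0.0263,0.0102,0,0,0,0],[0.041,0.017,0,0,0,0],[0.0543,0.0245,0,0,0,0],[0.067,0.0335,0,0,0,0],[0.0788,0.044,0,0,0,0],[0.09,0.056,0,0,0,0],[0.099,0.0681,0,0,0,0],[0.107,0.082,0,0,0,0],[0.114,0.0957,0,0,0,0],[0.12,0.111,0,0,0,0],[0.1233,0.1257,0,0,0,0]]]' --gripper 0

```text
time: 20.0
ee_pos: [0.5471, 0.042, 0.1705]
tcp_rot: [-0.556, 0.559, -0.434, 0.436]
contact_force: [-1.2, -8.4, 3.5]
width: 0.0203
```

```bash
python3 - <<'E'
from h import *
s=get_state();u=np.array([.9699,.2436]);v=np.array([-.2436,.9699])
K=lambda t:np.r_[.5402*u+(-.0295+.055-.118*np.cos(t))*v,.166+.118*np.sin(t)-.019]
print(s["ee_pos"],s["width"],s["contact_force"])
for t in (.2,.1,0,-.05): print(round(t,2),tool(s,K(t)-s["ee_pos"]).round(4).tolist())
E
```

```text
[0.54707493 0.04200732 0.17054392] 0.020292398071818027 [-1.24764117 -8.39404983  3.54310909]
0.2 [-0.0032, 0.0001, -0.0008]
0.1 [-0.0009, 0.0157, -0.0008]
0 [-0.0002, 0.0314, -0.0008]
-0.05 [-0.0004, 0.0393, -0.0008]
```

Call:
drive_tool --motion '[[[-0.002,0.008,0,0,0,0],[-0.001,0.016,0,0,0,0],[-0.001,0.024,0,0,0,0],[-0.001,0.031,0,0,0,0],[-0.001,0.034,0,0,0,0],[-0.001,0.034,0,0,0,0],[-0.001,0.034,0,0,0,0]]]' --gripper 0

```text
time: 20.7
ee_pos: [0.5474, 0.0404, 0.1449]
tcp_rot: [-0.556, 0.559, -0.433, 0.437]
contact_force: [-0.3, -10.5, 0.7]
width: 0.0203
```

Call:
drive_tool --motion '[[[0,0.003,0,0,0,0],[0,0.006,0,0,0,0],[0,0.006,0,0,0,0],[0,0.006,0,0,0,0]]]' --gripper 0

```text
time: 21.1
ee_pos: [0.5476, 0.0398, 0.1402]
tcp_rot: [-0.556, 0.559, -0.433, 0.437]
contact_force: [-0.9, -3.8, -1.4]
width: 0.0203
```

```bash
python3 - <<'E'
from h import *
s,im,c=grab("side","q_si");s2,i2,c2=grab("scene","q_sc");s3,i3,c3=grab("wrist","q_w");print(s["ee_pos"],s["contact_force"])
A=blobs(im,(0,150,60),(5,255,255),8);B=blobs(i2,(0,150,60),(4,255,255),8);print(A,B)
a=im[90:250,180:320];b=i2[80:240,240:380]
cv2.imwrite("pics/q.png",np.hstack([cv2.resize(q,None,fx=2.8,fy=2.8,interpolation=2) for q in(a,b)])[:,:,::-1])
E
```

```text
[0.54758622 0.03977386 0.14024686] [-0.87779282 -3.8060094  -1.37737475]
[([247.6, 152.5], 43, [244, 149, 8, 8])] [([304.0, 147.4], 40, [301, 144, 7, 8])]
```

View pics/q.png

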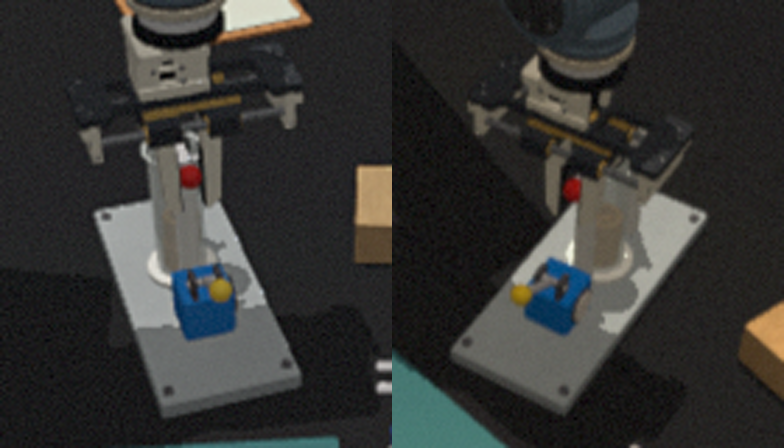

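View pics/q_w.png

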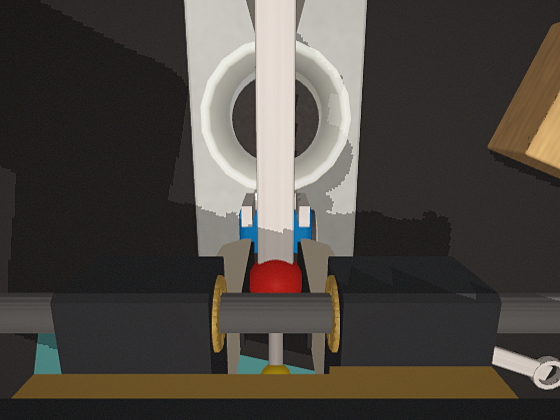

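```bash
python3 - <<'E'
from h import *
c2=cam("side");c3=cam("scene");u=np.array([.9699,.2436]);v=np.array([-.2436,.9699])
X=tri([ray(c2,(247.6,152.5)),ray(c3,(304,147.4))]);print(X,X[:2]@u,X[:2]@v+.0295)
for t in (0,.05,.1,.15):
    K=np.r_[.5402*u+(-.0295+.055-.118*np.cos(t))*v,.166+.118*np.sin(t)];print(t,K,proj(c2,K),proj(c3,K))
E
```

```text
[0.54695932 0.03697233 0.17313532] 0.5395023082775571 -0.067879825640403
0 [0.54647298 0.04187697 0.166     ] [247.63037246 153.84729682] [305.07838376 148.24778156]
0.05 [0.54643706 0.04202    0.17189754] [247.47465698 151.83907099] [305.21132152 146.56360819]
0.1 [0.54632938 0.04244873 0.17778034] [247.28816729 149.75608558] [305.40289011 144.80328886]
0.15 [0.54615021 0.0431621  0.1836337 ] [247.07118699 147.60411109] [305.65313122 142.97120175]
```

The pads may have slid on the ball: my estimate of the angle is 0 to 0.04 rad. I'll release, then press the knob down from above with shut fingers to make sure.

Call:
drive_tool --motion '[[[0,0,0,0,0,0],[0,0,0,0,0,0],[0,0,0,0,0,0],[0,-0.03,0,0,0,0],[0,-0.06,0,0,0,0],[0,-0.1,0,0,0,0],[0,-0.1,0,0,0,0],[0,-0.1,0,0,0,0]]]' --gripper 0.5

```text
time: 22.05
ee_pos: [0.5475, 0.0406, 0.2156]
tcp_rot: [-0.556, 0.559, -0.432, 0.438]
contact_force: [0.0, 0.2, -0.8]
width: 0.0465
```

```bash
python3 - <<'E'
from h import *
s,im,c=grab("side","r_si");s2,i2,c2=grab("scene","r_sc");s3,i3,c3=grab("wrist","r_w");print(s["ee_pos"],s["contact_force"])
A=blobs(im,(0,150,60),(5,255,255),8);B=blobs(i2,(0,150,60),(4,255,255),8);C=blobs(i3,(0,150,60),(5,255,255),30);print(A,B,C)
u=np.array([.9699,.2436]);v=np.array([-.2436,.9699])
for t in (0,.05,.1):
    K=np.r_[.5402*u+(-.0295+.055-.118*np.cos(t))*v,.166+.118*np.sin(t)];print(t,K,proj(c,K),proj(c2,K),proj(c3,K))
print(tool(s,np.array([.5465,.0419,.190])-s["ee_pos"]))
E
```

```text
[0.54754669 0.04057859 0.21555806] [ 0.01296254  0.18371392 -0.76000531]
[([247.6, 152.5], 43, [244, 149, 8, 8])] [([304.5, 147.6], 51, [301, 144, 8, 8])] [([276.0, 227.8], 951, [259, 212, 35, 33])]
0 [0.54647298 0.04187697 0.166     ] [247.63037246 153.84729682] [305.07838376 148.24778156] [275.6554747 222.9736723]
0.05 [0.54643706 0.04202    0.17189754] [247.47465698 151.83907099] [305.21132152 146.56360819] [275.64862343 225.6572754 ]
0.1 [0.54632938 0.04244873 0.17778034] [247.28816729 149.75608558] [305.40289011 144.80328886] [275.64074726 227.98941815]
[-0.00234888  0.03405703 -0.0009612 ]
```

View pics/r_w.png

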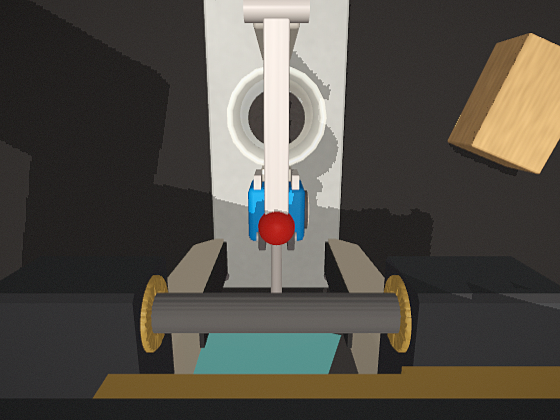

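Call:
drive_tool --motion '[[[-0.0015,0,-0.001,0,0,0],[-0.0015,0.0,-0.001,0,0,0],[-0.0015,0.0,-0.001,0,0,0],[-0.0015,0.0,-0.001,0,0,0],[-0.0015,0.02,-0.001,0,0,0],[-0.0015,0.036,-0.001,0,0,0],[-0.0015,0.043,-0.001,0,0,0],[-0.0015,0.047,-0.001,0,0,0],[-0.0015,0.047,-0.001,0,0,0]]]' --gripper 0

```text
time: 23.1
ee_pos: [0.5459, 0.0411, 0.1789]
tcp_rot: [-0.555, 0.56, -0.433, 0.437]
contact_force: [0.3, -0.1, 0.5]
width: 0.0005
```

Call:
drive_tool --motion '[[[0,0.002,0,0,0,0],[0,0.004,0,0,0,0],[0,0.004,0,0,0,0]]]' --gripper 0

```text
time: 23.4
ee_pos: [0.5463, 0.041, 0.1767]
tcp_rot: [-0.556, 0.56, -0.433, 0.437]
contact_force: [-1.4, -0.4, 6.1]
width: 0.0008
```

Call:
drive_tool --motion '[[[0,0.003,0,0,0,0],[0,0.005,0,0,0,0],[0,0.005,0,0,0,0]]]' --gripper 0

```text
time: 23.7
ee_pos: [0.5467, 0.041, 0.1758]
tcp_rot: [-0.556, 0.559, -0.432, 0.438]
contact_force: [-10.7, -0.9, 26.7]
width: 0.0008
```

The retainer is firm at its stop: contact came at z = 0.177 (the closed ball's top height) and held at 27 N. Now up and over to the lever knob.

Call:
drive_tool --motion '[[[0,-0.03,0,0,0,0],[0,-0.06,0,0,0,0],[0.06,-0.06,0,0,0,0],[0.12,-0.05,0,0,0,0],[0.127,-0.02,0,0,0,0],[0.127,0.01,0,0,0,0],[0.127,0.025,0,0,0,0],[0.127,0.025,0,0,0,0],[0.127,0.025,0,0,0,0]]]' --gripper 0

```text
time: 24.6
ee_pos: [0.5704, -0.0513, 0.1587]
tcp_rot: [-0.556, 0.559, -0.432, 0.438]
contact_force: [0.7, -0.1, 1.3]
width: 0.0005
```

```bash
python3 - <<'E'
from h import *
s,im,c=grab("side","s_si");s2,i2,c2=grab("scene","s_sc");s3,i3,c3=grab("wrist","s_w");print(s["ee_pos"],s["contact_force"])
u=np.array([.9699,.2436]);v=np.array([-.2436,.9699])
P=lambda y,z:np.r_[.5402*u+(-.0295+y)*v,z]
for y,z in [(-.157,.125),(-.163,.105),(-.166,.085),(-.162,.068),(-.161,.062)]: print(y,z,tool(s,P(y,z)-s["ee_pos"]).round(4).tolist())
a=im[90:250,180:320];b=i2[80:240,240:380]
cv2.imwrite("pics/s.png",np.hstack([cv2.resize(q,None,fx=2.8,fy=2.8,interpolation=2) for q in(a,b)])[:,:,::-1])
print(s["tcp_rot"],blobs(i3,(22,150,60),(32,255,255),20))
E
```

```text
[ 0.57039669 -0.05126704  0.15872793] [ 0.65023916 -0.0989077   1.34793735]
-0.157 0.125 [-0.0033, 0.0449, -0.0008]
-0.163 0.105 [0.0044, 0.0717, -0.0008]
-0.166 0.085 [0.0082, 0.0984, -0.0009]
-0.162 0.068 [0.0026, 0.121, -0.0009]
-0.161 0.062 [0.0012, 0.129, -0.0009]
[-0.55618208  0.55920555 -0.4316518   0.43775263] [([274.9, 223.0], 865, [258, 207, 34, 33])]
```

View pics/s.png

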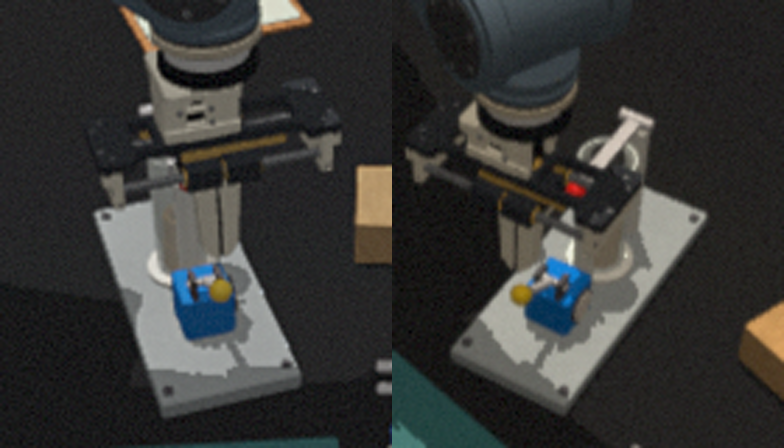

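View pics/s_w.png

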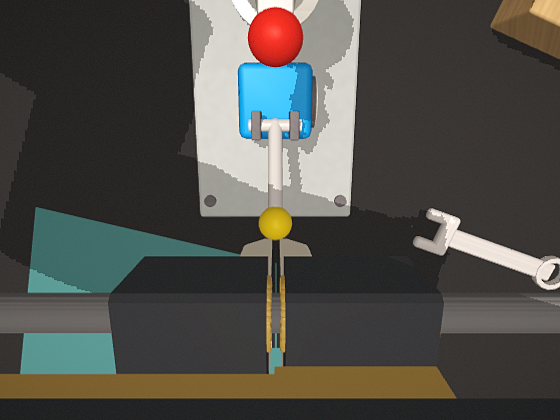

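Call:
drive_tool --motion '[[[-0.003,0.02,-0.001,0,0,0],[-0.003,0.04,-0.001,0,0,0],[0.0,0.055,-0.001,0,0,0],[0.004,0.07,-0.001,0,0,0],[0.007,0.085,-0.001,0,0,0],[0.008,0.098,-0.001,0,0,0],[0.006,0.11,-0.001,0,0,0],[0.003,0.119,-0.001,0,0,0],[0.003,0.123,-0.001,0,0,0],[0.003,0.123,-0.001,0,0,0],[0.003,0.123,-0.001,0,0,0]]]' --gripper 0

```text
time: 25.85
ee_pos: [0.5706, -0.054, 0.0673]
tcp_rot: [-0.556, 0.559, -0.432, 0.438]
contact_force: [-3.4, 0.9, 8.9]
width: 0.0005
```

Call:
drive_tool --motion '[[[0,0.004,0,0,0,0],[0,0.006,0,0,0,0],[0,0.006,0,0,0,0]]]' --gripper 0

```text
time: 26.15
ee_pos: [0.571, -0.0538, 0.066]
tcp_rot: [-0.557, 0.559, -0.431, 0.438]
contact_force: [-14.0, 2.4, 38.9]
width: 0.0003
```

The lever met its stop at z ≈ 0.066 (39 N). Backing off to check.

Call:
drive_tool --motion '[[[0,-0.03,0,0,0,0],[0,-0.08,0,0,0,0],[0,-0.14,0,0,0,0],[0.06,-0.2,0,0,0,0],[0.12,-0.24,-0.05,0,0,0],[0.18,-0.24,-0.11,0,0,0],[0.2,-0.24,-0.17,0,0,0],[0.2,-0.24,-0.2,0,0,0],[0.2,-0.24,-0.2,0,0,0],[0.2,-0.24,-0.2,0,0,0]]]' --gripper 0

```text
time: 27.15
ee_pos: [0.4608, -0.2347, 0.2472]
tcp_rot: [-0.556, 0.559, -0.432, 0.439]
contact_force: [-0.1, -0.0, 0.6]
width: 0.0006
```

```bash
python3 - <<'E'
from h import *
s,im,c=grab("side","t_si");s2,i2,c2=grab("scene","t_sc");print(s["ee_pos"],s["contact_force"])
a=im[90:250,180:320];b=i2[80:240,240:380]
cv2.imwrite("pics/t.png",np.hstack([cv2.resize(q,None,fx=2.8,fy=2.8,interpolation=2) for q in(a,b)])[:,:,::-1])
u=np.array([.9699,.2436]);v=np.array([-.2436,.9699])
for nm,lo,hi,y0,z0,r,off,sg in [("red",(0,150,60),(4,255,255),.055,.166,.118,0,1),("yel",(22,150,60),(32,255,255),-.1,.08,.065,-.35,1)]:
    A=blobs(im,lo,hi,12);B=blobs(i2,lo,hi,12);print(nm,A,B)
    for t in (0,.05,.1):
        K=np.r_[.5402*u+(-.0295+y0-r*np.cos(t+off))*v,z0+r*np.sin(t+off)];print(t,proj(c,K),proj(c2,K))
E
```

```text
[ 0.46080794 -0.23473112  0.24715049] [-0.05408665 -0.00550869  0.55285985]
red [([249.4, 153.1], 18, [248, 150, 4, 7])] [([304.4, 148.1], 52, [301, 144, 8, 9])]
0 [247.63037246 153.84729682] [305.07838376 148.24778156]
0.05 [247.47465698 151.83907099] [305.21132152 146.56360819]
0.1 [247.28816729 149.75608558] [305.40289011 144.80328886]
yel [([259.8, 211.8], 37, [257, 209, 7, 7])] [([284.2, 199.7], 29, [281, 197, 7, 6])]
0 [260.1467343  211.97861421] [284.50674885 199.91095249]
0.05 [260.2100553  211.32826597] [284.31453536 199.42353582]
0.1 [260.25583308 210.6195158 ] [284.15278584 198.8836613 ]
```

View pics/t.png

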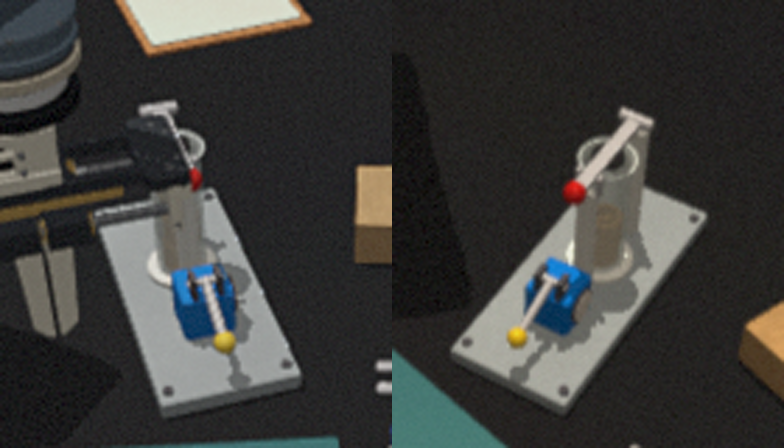

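View pics/t_sc.png

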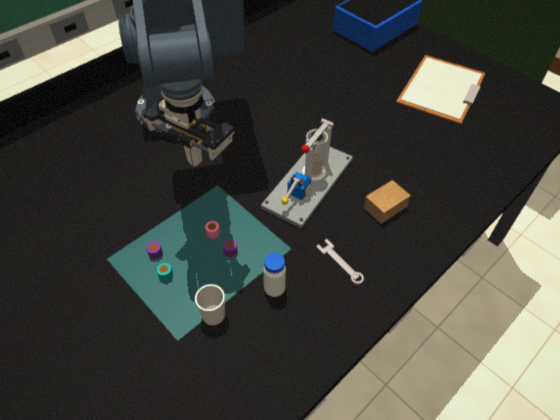

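View pics/t_si.png

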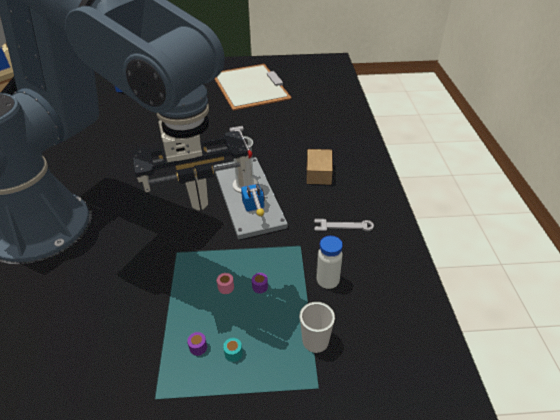

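The red knob at scene (304,148) and the yellow knob at side (260,212) and scene (284,200) match the closed and fully-down predictions. Both elements sit in the tube and the bystanders haven't moved, so I'm handing in.

```bash
python3 -c "
from bench import *
print(hand_in())"
```

```text
the job is handed in; nothing more can be done
None
```

The filter tester is recharged and the job is handed in; it took about 27 s on the robot's clock. Only two bronze elements were on the bench.

1. **Lever up:** I lifted the feed lever to its stop. Before loading, two views put the knob at 114 mm, the listed fully-up height.
2. **Loading:** Both elements went end to end into the tube and are stacked at the bottom. No bronze element is left on the mat.
3. **Retainer:** I swung the arm closed. The pinch slid on the ball near the end, and the images only placed the angle at 0 to 0.04 rad. I then pressed the knob from above with the fingers shut. It was firm at about 27 N, with its top at 176–177 mm against the expected 177 mm.
4. **Lever down:** Only then did I press the lever back to its stop (39 N).

In the final pictures both knobs lie within about 1 px of their closed and fully-down positions in the scene view. The side view agrees for the lever, but there the gripper partly hid the red knob, so I didn't rely on that reading. The jar, beaker, wrench and carton look unmoved. I saw no element get knocked aside.

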